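# Seat the filling funnel in the bagging stand

## Robot

A 6-joint arm with a two-finger parallel gripper is mounted at the origin on a cart in front of the work surface, level with it; the furniture and walls round the work are solid. World frame = base frame: x ahead of the robot, y to its left, z up, the work surface at z = 0. Lengths are in m, angles in rad, forces in N, time in s.
With the tool pointing down it reaches from about 0.375 to 0.975 m from the base axis. Payload 3.8 kg.
Tool frame: the origin (TCP) lies midway between the tips of the shut fingers; the grasp point (between the pads) lies 19 mm behind it; z points along the fingers, y is the direction in which the jaws open and shut (so a half turn about z gives the same grasp; the last joint's range is limited). The gripper opens to 85 mm and grips with 20 to 120 N. Pads are 22 mm wide; open, the fingers measure 114 mm over their backs; the gripper's body (76 mm by 85 mm) begins 54 mm behind the grasp point. The pads swing forward as they close: fully open they stand 13 mm farther back than shut.
Start: joints at [-1.137, 0.264, 1.604, -0, 1.274, -0.037], TCP at [0.306, -0.602, 0.192] pointing down, gripper open.
Joint ranges: [-2.63, 2.63], [-0.94, 2.18], [0.31, 2.57], [-1.31, 4.45], [0, 2.66], [-2.55, 2.55]. Speed limits (rad/s): [2.57, 2.57, 3.14, 3.14, 3.14, 3.14].

## Interface

Orientations are given as a rotation vector (axis times angle).
In Python, from bench import ctrl, viewer, sign_off gives the robot as it stands.
- The arm moves only by the tool drive_tool, never from a script. Its arguments are lists of equal length, an entry for each row: "offset": the shift along the tool's x, y, z in mm, a list of three; "roll": the turn about the tool's z in degrees. A call has 1 to 5 rows; each row shifts and turns the commanded pose from where the row before left it, along the tool's axes as they then stand; what a row does not reach is not made up. A row lasts 1/12 s, in which the tool goes at most 41.7 mm and 7.16 degrees, less where a joint would pass 70% of its speed; a pose out of reach is approached as far as the arm can. A call with a gripper value outside its range is refused whole. "claw" is the opening, from 0 (shut) to 1 (fully open), set as the call begins (left out, the last holds). The fingers move at their own pace and stop on an object; "squeeze" is the grip in N (left out, the last holds). Time passes only in rows, so rows that do not move let the fingers close. It gives the time, the measured TCP pose, the force and the opening at its end, in the units of the state.
- ctrl.state(): the state, without advancing time (a new reading comes with each control period).
- viewer.get_image(name): name is "scene" or "top"; returns a dict with "image" (384x512x3 uint8, red, green, blue), "K" (3x3 intrinsics, pixels), "distortion" ([k1, k2, p1, p2, k3] as OpenCV has them; the pictures are not rectified), "origin" and "rotation" of the camera in the world. Camera axes: x right, y up, looking along -z (the intrinsics and any distortion apply to the point x, -y, -z); pixel columns grow to the right and rows downward; lengths in m; the calibration is good to about 2 mm. A picture is of the moment at which its call begins. There is no depth.
- sign_off(): hands the job in, once; it reports no verdict.
The state is a dict: "t": time; "q": joint angles; "joint_vel": joint speeds; "tau": joint torques, N m; "tool_pos": TCP position; "ee_rot": TCP orientation; "ft_force": force on the tool from outside, world axes, zero at the start; "wrist_torque": the same for the moment, N m; "gripper_width": finger opening in m.
Only numpy, scipy, OpenCV 4.12 (cv2) and the standard library are available. Lean on these libraries where they do the work, as an engineer would, in place of code of your own. Each camera call takes 0.05 s, during which the arm holds its last target. There are 200 camera calls.

## Task

Set up the bagging stand: lower the larger of the two metal funnels upright, narrow end down, into the tapered ring of the stand, and let go only when it rests there (do not drop it), so that it centres itself. Then press down on the middle of its wooden bar until the ring is firmly down on its stop, with about 11 N (at least 8 N, never more than 16 N) for a second, and move away. Leave everything else on the table where it is.

Things in the scene. Friction and masses are not known exactly. Their poses are not given: they have to be found in the camera images.
- funnel_center (a point): Centre of the larger funnel, the one to seat: on its axis, 50 mm above its foot; z points up the axis, x is across the wooden bar, the bar runs along y. The bar's centre is 43 mm above this point and its flat top 50 mm above. Take it by the bar from above, closing along x.
- funnel: Larger funnel: open aluminium cone, 0.14 to 0.24 kg, standing on its narrow foot (origin, on the axis). Outside diameter 40 mm at the foot, 88 mm at 50 mm height, rim 91 mm wide up to 55 mm. Over the middle of the mouth runs a straight pale wooden bar, 14 mm wide, 14 mm high, 72 mm long, on two thin steel wires. Total height 100 mm.
- stand: Bagging stand, fixed: grey base plate 180 x 110 x 10 mm, steel post (16 mm thick, 150 mm high) 95 mm from the ring's axis along +x, a carriage clamped on the post, and on it a level steel ring. Origin on the ring's axis, on the table. The ring's height varies and is not reported: its lower edge starts 55 to 121 mm above the table, to be found by feel or sight.
- stand_axis (a point): Point on the vertical axis of the stand's ring, on the base plate, 10 mm above the table; x points to the post. Around this axis the ring, 85 mm outside and 24 mm high, has a conical bore, 54 mm wide at its lower and 77 mm at its upper edge, that matches the larger funnel; both are smooth and do not lock.
- stand_post (a point): Top of the stand's post, 150 mm above the table. With the funnel seated its foot is 11 to 18 mm below the ring's lower edge. The ring slides down on the carriage with a drag of about 6 N (it carries the funnel without sinking) for an unreported 0 to 16 mm, down to a rubber stop; on the stop the force rises by about 5 N per mm. It stays where it is pushed.
- small_funnel: The smaller funnel of the same make, not for this stand: 62 mm mouth, 32 mm foot, 85 mm high, bar 52 mm long; leave it. Origin at its foot.
- cube_pack: Small white and green carton standing upright, 36 x 36 x 75 mm; bystander. Origin under its centre.
- car_charger: Black car charger plug standing upright, 26 mm diameter, 58 mm high; bystander. Origin under its centre.
- plug_sensor: White plug-in gadget with two pins lying flat, 94 x 46 x 24 mm; bystander. Origin under its centre.

How it is judged:
On the way, in this order (a step that is already met when the one before it is completed fails the run):
1. the larger funnel rests in the ring by itself, centred and upright, no longer held (horizontal distance between funnel_center and stand_axis below 0.003 m and angle between funnel_center's own z axis and vertical below 0.05 rad and height (world z) of funnel_center above 0.07 m and contact force between funnel and stand above 0.5 N and contact force between funnel and the fingers below 0.1 N), for 0.2 s.
2. the seated funnel and its ring are pressed onto the stop (an 8 N push gives over 15 N summed over the sloping taper faces) (horizontal distance between funnel_center and stand_axis below 0.003 m and angle between funnel_center's own z axis and vertical below 0.05 rad and height (world z) of funnel_center above 0.07 m and contact force between funnel and stand above 15 N), for 0.3 s.
At the end, for the whole second after the job is handed in: The larger funnel rests in the stand's ring, its axis within 3 mm of the ring's axis and within 0.05 rad (3 degrees) of vertical, its centre more than 70 mm above the table, released and at rest (horizontal distance between funnel_center and stand_axis below 0.003 m and angle between funnel_center's own z axis and vertical below 0.05 rad and height (world z) of funnel_center above 0.07 m and contact force between funnel and stand above 0.5 N and linear speed of funnel below 0.02 m/s); the robot touches nothing.
It fails at once if the stand is overloaded: over 40 N summed over the sloping taper faces (about 19 N of downward push), or over 20 N by touching it directly (contact force between funnel and stand above 40 N or contact force between any of the arm, the fingers and stand above 20 N).
It fails at once if the larger funnel is dropped (moves faster than 0.3 m/s while not held) (contact force between funnel and the fingers below 0.05 N and linear speed of funnel above 0.3 m/s).
It fails at once if the small funnel, carton, car charger or plug-in gadget is moved more than 20 mm (distance of any of small_funnel, cube_pack, car_charger, plug_sensor from where it was at the start of the episode above 0.02 m).
It also fails if it takes over 58 s, if anything falls off the work surface, if the arm or the gripper's body presses on something with over 40 N, if the wrist force passes 120 N, or if a joint passes its speed limit or range.

## Working session

There is one attempt and no reset: what is moved stays moved. The work goes in short steps, Python scripts to look and compute and a tool call to move; the robot and the scene stay as the last step left them, time stands still between calls to the robot, and variables do not carry over. Pictures are saved under pics/ and viewed, about 8 in all and at most 12, crops included, and the job is handed in when it is done.

Besides the shell and the picture viewer there is one more tool, called after ">>>" as name(argument=value, ...) on one line, values as JSON. drive_tool: Moves the arm, as the interface text tells. Its arguments: {"type":"object","properties":{"offset":{"type":"array","items":{"type":"array","items":{"type":"number"}}},"roll":{"type":"array","items":{"type":"number"}},"claw":{"type":"number"},"squeeze":{"type":"number"}},"required":["offset","roll"]}

```bash
mkdir -p pics; cat > h.py <<'E'
import numpy as np, cv2
from bench import ctrl, viewer, sign_off
def snap(cam,name=None):
    d=viewer.get_image(cam)
    np.savez(f'{cam}.npz',**{k:np.array(v) for k,v in d.items()})
    if name: cv2.imwrite('pics/'+name,np.array(d['image'])[:,:,::-1])
    return d
def ld(cam): return np.load(f'{cam}.npz')
def ray(d,px):
    u=cv2.undistortPoints(np.array(px,float).reshape(-1,1,2),d['K'],np.array(d['distortion'])).reshape(-1,2)
    v=np.c_[u[:,0],-u[:,1],-np.ones(len(u))]@np.array(d['rotation']).T
    return np.array(d['origin']),v
def atz(d,px,z):
    o,v=ray(d,px); return o+v*((z-o[2])/v[:,2])[:,None]
def proj(d,P):
    p=(np.atleast_2d(P)-d['origin'])@np.array(d['rotation'])
    p=p*[1,-1,-1]
    return cv2.projectPoints(p,np.zeros(3),np.zeros(3),np.array(d['K']),np.array(d['distortion']))[0].reshape(-1,2)
E
python3 - <<'E'
from h import *
for c in('scene','top'):
    d=snap(c,c+'0.png'); print(c,np.round(d['origin'],3),np.round(d['rotation'],3).tolist(),np.round(d['K'],1).tolist())
print(ctrl.state())
E
```

```text
scene [-0.111  0.751  0.813] [0.416, -1.15, -2.242] [[492.2, 0.0, 247.4], [0.0, 492.2, 187.5], [0.0, 0.0, 1.0]]
top [ 0.478 -0.015  1.13 ] [0.026, -0.025, -1.561] [[351.9, 0.0, 255.8], [0.0, 351.9, 194.3], [0.0, 0.0, 1.0]]
{'t': 0.1, 'q': array([-1.13693544e+00,  2.64716323e-01,  1.60526907e+00,  2.68007014e-06,
        1.27368408e+00, -3.69062730e-02]), 'joint_vel': array([-0.00109814, -0.00209072, -0.00315249, -0.0003218 ,  0.00152828,
       -0.00043825]), 'tau': array([ 4.67819937e-04, -5.16704786e+01, -3.68589306e+01, -1.99944577e-05,
        6.27874484e-03, -4.71075782e-05]), 'tool_pos': array([ 0.30583922, -0.60089398,  0.19104357]), 'ee_rot': array([-3.05298293e+00, -7.32193521e-01,  6.38881990e-04]), 'ft_force': array([-0.50882947, -0.18644897,  0.89905369]), 'wrist_torque': array([-0.06071334, -0.01304461,  0.00148881]), 'gripper_width': 0.08534136523484867}
```

View pics/scene0.png

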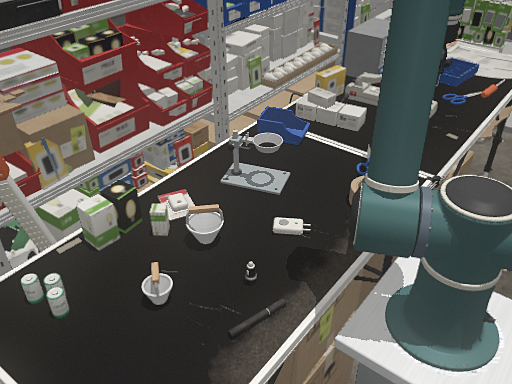

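View pics/top0.png

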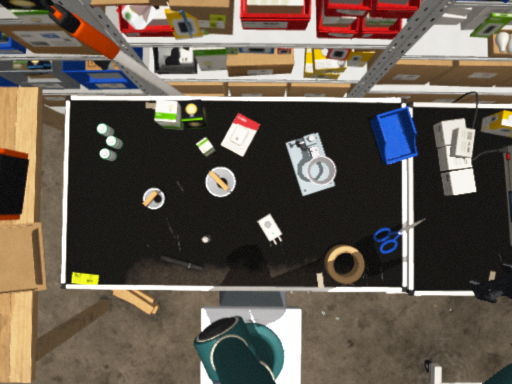

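Scene view: the large funnel is at about (205,228), the small one at (157,288), and the ring at (267,143). In the top view these are at (220,181), (152,198) and about (318,170). The rotations are rotation vectors. Next I'll take enlarged crops.

```bash
sed -i "s/np.array(d\['rotation'\])/R(d)/; s/@R(d)$/@R(d)/" h.py; sed -i "s/^def ld/def R(d): return cv2.Rodrigues(np.array(d['rotation'],float))[0]\ndef ld/" h.py; grep -n "R(d)" h.py
python3 - <<'E'
from h import *
t=ld('top')['image'][:,:,::-1]; s=ld('scene')['image'][:,:,::-1]
a=cv2.resize(t[125:205,190:350],None,fx=5,fy=5,interpolation=cv2.INTER_CUBIC)
b=cv2.resize(s[120:250,140:300],None,fx=4.6,fy=4.6,interpolation=cv2.INTER_CUBIC)
cv2.imwrite('pics/ta.png',a);cv2.imwrite('pics/sb.png',b)
d=ld('top')
print(atz(d,[[220,181]],.09),atz(d,[[318,170]],.1),atz(d,[[152,198]],.08))
E
```

```text
8:def R(d): return cv2.Rodrigues(np.array(d['rotation'],float))[0]
12:    v=np.c_[u[:,0],-u[:,1],-np.ones(len(u))]@R(d).T
17:    p=(np.atleast_2d(P)-d['origin'])@R(d)
[[0.55052646 0.09303846 0.09      ]] [[ 0.58513214 -0.19546069  0.1       ]] [[0.49828595 0.29711366 0.08      ]]
```

View pics/ta.png

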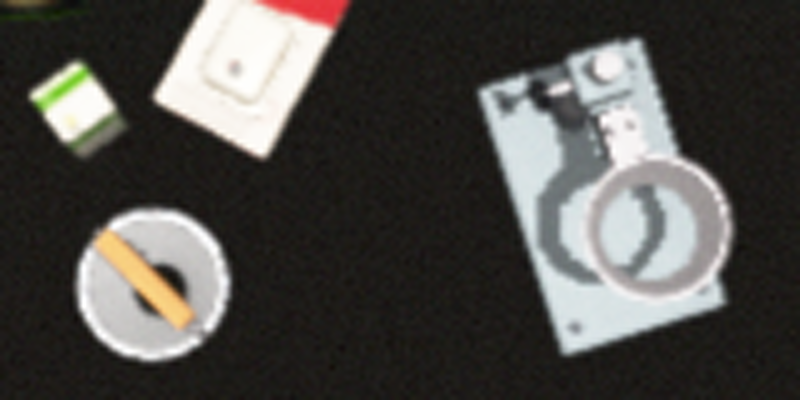

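View pics/sb.png

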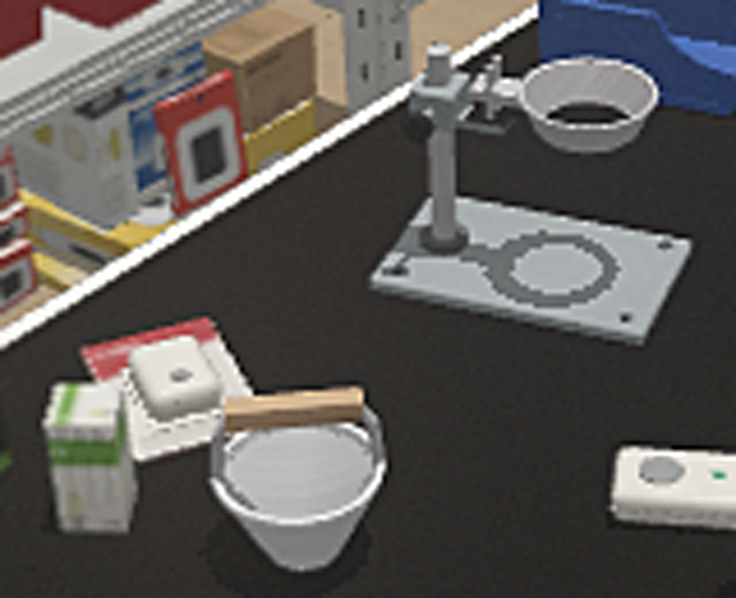

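The crops show the funnel rim circle, with its bar running from (100,236) to (188,323). The ring's top circle spans x 583–732 and y 153–300 in the top crop. It spans x 518–659 with its top at y=57 in the scene crop. Now I'll fit the poses to these.

```bash
cat > fit.py <<'E'
from h import *
from scipy.optimize import least_squares
T,S=ld('top'),ld('scene')
tt=lambda v,o,f=5:(v+.5)/f-.5+o
a=np.linspace(0,2*np.pi,181)
def ext(d,x,y,z,r):
    p=proj(d,np.c_[x+r*np.cos(a),y+r*np.sin(a),0*a+z]); return np.r_[p.min(0),p.max(0)]
# ring
mt=np.array([tt(583,190),tt(153,125),tt(732,190),tt(300,125)])
ms=np.array([tt(518,140,4.6),tt(57,120,4.6),tt(659,140,4.6)])
f=lambda p:np.r_[ext(T,*p,.0425)-mt,(ext(S,*p,.0425)[:3]-ms)]
r=least_squares(f,[.585,-.195,.12]); print('ring top',r.x,np.round(r.fun,2))
# funnel
ft=np.array([tt(76,190),tt(208,125),tt(231,190),tt(361,125)])
fs=np.array([tt(211,140,4.6),tt(385,140,4.6)])
f=lambda p:np.r_[ext(T,*p,.055,.0455)-ft,ext(S,*p,.055,.0455)[[0,2]]-fs]
q=least_squares(f,[.55,.09]); print('funnel',q.x,np.round(q.fun,2))
e=atz(T,[[tt(100,190),tt(236,125)],[tt(188,190),tt(323,125)]],.1)
print('bar',e,e.mean(0),np.linalg.norm(e[1]-e[0]),np.degrees(np.arctan2(*(e[1]-e[0])[1::-1])))
# post top
f=lambda p:np.r_[proj(T,p)[0]-[tt(608,190),tt(68,125)],proj(S,p)[0]-[tt(438,140,4.6),tt(47,120,4.6)]]
s=least_squares(f,[.67,-.2,.15]);print('post',s.x,np.round(s.fun,2),np.linalg.norm(s.x[:2]-r.x[:2]))
# plate corners
c=np.array([[478,88],[643,38],[727,302],[563,356]]); c=np.array([[tt(x,190),tt(y,125)] for x,y in c])
P=atz(T,c,.01);print('plate',P.round(4).tolist(),np.linalg.norm(P-np.roll(P,-1,0),axis=1),P.mean(0))
for n,px in(('carton',[tt(75,190),tt(95,125)]),):print(n,atz(T,[px],.075))
E
python3 fit.py
```

```text
ring top [ 0.58162239 -0.19766188  0.13809557] [-0.07 -0.27  0.12  0.27 -0.24  0.05  0.2 ]
funnel [0.55223508 0.09643348] [ 0.43  0.23 -0.88 -0.71  0.36  0.17]
bar [[0.57660419 0.1229436  0.1       ]
 [0.52596187 0.07055914 0.1       ]] [0.55128303 0.09675137 0.1       ] 0.07286135014620963 -134.0312470553195
post [ 0.66953391 -0.16606601  0.15319759] [-0.26 -0.33  0.41  0.01] 0.09341698991114743
plate [[0.6827, -0.1058, 0.01], [0.7161, -0.2115, 0.01], [0.547, -0.2658, 0.01], [0.5115, -0.1612, 0.01]] [0.1108796  0.17761343 0.11047432 0.1799294 ] [ 0.61433321 -0.18606914  0.01      ]
carton [[0.66420129 0.14267752 0.075     ]]
```

```bash
cat > go.py <<'E'
from h import *
import sys
from scipy.spatial.transform import Rotation as Ro
def go(target,yaw=None):
    s=ctrl.state(); M=Ro.from_rotvec(s['ee_rot']).as_matrix()
    ya=np.degrees(np.arctan2(M[1,1],M[0,1]))
    print('t',s['t'],'pos',s['tool_pos'].round(4),'y-axis yaw',ya.round(2),'z',M[:,2].round(4),'F',s['ft_force'].round(2),'w',round(s['gripper_width'],4),'q6',s['q'][5].round(3))
    print('offset mm (tool axes now)',(M.T@(np.array(target)-s['tool_pos'])*1e3).round(1))
    if yaw is not None:
        d=-(yaw-ya); print('roll deg',[(d+90)%180-90])
if __name__=='__main__':
    v=list(map(float,sys.argv[1:])); go(v[:3],v[3] if len(v)>3 else None)
E
python3 go.py 0.5515 0.0966 0.22 -44
```

```text
t 0.1 pos [ 0.3058 -0.6009  0.191 ] y-axis yaw -63.03 z [-9.0e-04  1.9e-03 -1.0e+00] F [-0.51 -0.19  0.9 ] w 0.0853 q6 -0.037
offset mm (tool axes now) [ 535.3 -510.3  -27.9]
roll deg [np.float64(-19.027068825719994)]
```

>>> drive_tool(offset=[[27,-25.5,-4],[27,-25.5,-4],[27,-25.5,-4],[27,-25.5,-4],[27,-25.5,-4]], roll=[0,0,0,0,0], claw=1)

```text
t: 0.52
tool_pos: [0.3686, -0.4248, 0.2117]
ee_rot: [-3.054, -0.731, 0.001]
ft_force: [-0.5, 0.4, -0.3]
gripper_width: 0.0851
```

>>> drive_tool(offset=[[27,-25.5,-4],[27,-25.5,-4],[27,-25.5,-4],[27,-25.5,-4],[27,-25.5,-4]], roll=[0,0,0,0,0])

```text
t: 0.93
tool_pos: [0.431, -0.2499, 0.2321]
ee_rot: [-3.055, -0.732, 0.0]
ft_force: [0.5, 0.4, 0.9]
gripper_width: 0.0854
```

>>> drive_tool(offset=[[27,-25.5,0],[27,-25.5,0],[27,-25.5,0],[27,-25.5,0],[27,-25.5,0]], roll=[0,0,0,0,0])

```text
t: 1.35
tool_pos: [0.4935, -0.0751, 0.232]
ee_rot: [-3.055, -0.733, 0.001]
ft_force: [1.0, 0.1, -0.1]
gripper_width: 0.0852
```

```bash
python3 go.py 0.5515 0.0966 0.22 -44
```

```text
t 1.35 pos [ 0.4935 -0.0751  0.232 ] y-axis yaw -63.03 z [-4.e-04  1.e-04 -1.e+00] F [ 1.02  0.12 -0.06] w 0.0852 q6 0.899
offset mm (tool axes now) [ 129.6 -126.7   12. ]
roll deg [np.float64(-19.02883811188113)]
```

>>> drive_tool(offset=[[26,-25.3,0],[26,-25.3,0],[26,-25.3,0],[26,-25.3,0],[25.6,-25.5,0]], roll=[0,0,0,0,0])

```text
t: 1.77
tool_pos: [0.5515, 0.0966, 0.2318]
ee_rot: [3.055, 0.733, -0.001]
ft_force: [0.2, -0.7, 0.7]
gripper_width: 0.0853
```

>>> drive_tool(offset=[[0,0,10],[0,0,10],[0,0,10],[0,0,10],[0,0,0]], roll=[-6,-7,-6,0,0])

```text
t: 2.18
tool_pos: [0.5496, 0.0946, 0.1892]
ee_rot: [-2.893, -1.222, 0.008]
ft_force: [0.2, -0.1, -1.5]
gripper_width: 0.0853
```

```bash
python3 go.py 0.5515 0.0966 0.074 -44; python3 - <<'E'
from h import *
t=snap('top')['image'];s=snap('scene')['image']
a=cv2.resize(np.array(t)[140:215,185:260,::-1],None,fx=5.2,fy=5.2,interpolation=cv2.INTER_CUBIC)
b=cv2.resize(np.array(s)[150:250,150:250,::-1],None,fx=3.9,fy=3.9,interpolation=cv2.INTER_CUBIC)
cv2.imwrite('pics/c1.png',np.hstack([a,b]))
E
```

```text
t 2.1833 pos [0.5496 0.0946 0.1892] y-axis yaw -44.18 z [-5.1e-03 -6.0e-04 -1.0e+00] F [ 0.24 -0.11 -1.45] w 0.0853 q6 0.897
offset mm (tool axes now) [  3.2   0.3 115.1]
roll deg [np.float64(-0.18417360964917862)]
```

View pics/c1.png

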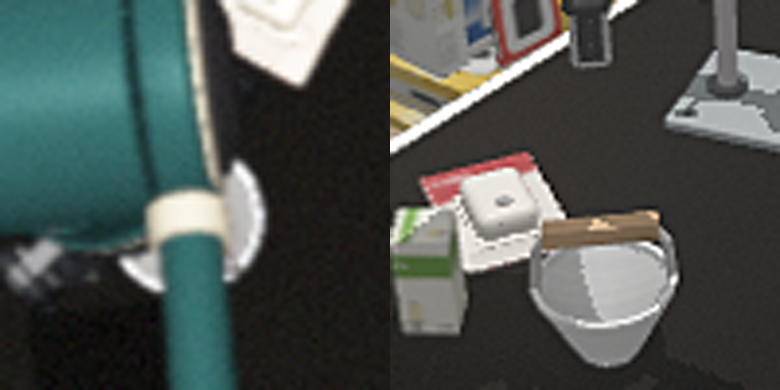

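The top view is blocked by the arm. The scene view shows the funnel undisturbed with a finger above it (crop 590,40). I'll descend and correct the 2–3 mm along the bar.

>>> drive_tool(offset=[[1,0,20],[1,0,20],[1,0,20],[0,0,15],[0,0,0]], roll=[0,0,0,0,0])

```text
t: 2.7
tool_pos: [0.5514, 0.0963, 0.1144]
ee_rot: [-2.892, -1.223, 0.008]
ft_force: [-0.5, 0.4, -1.1]
gripper_width: 0.0853
```

```bash
python3 go.py 0.5515 0.0966 0.074 -44
```

```text
t 2.7 pos [0.5514 0.0963 0.1144] y-axis yaw -44.15 z [-5.3e-03 -7.0e-04 -1.0e+00] F [-0.5   0.38 -1.06] w 0.0853 q6 0.899
offset mm (tool axes now) [ 0.5 -0.  40.4]
roll deg [np.float64(-0.15299073635289062)]
```

>>> drive_tool(offset=[[0,0,10],[0,0,10],[0,0,10],[0,0,9],[0,0,0]], roll=[0,0,0,0,0])

```text
t: 3.12
tool_pos: [0.5521, 0.0967, 0.0761]
ee_rot: [-2.891, -1.226, 0.005]
ft_force: [-0.3, -0.9, -0.8]
gripper_width: 0.0853
```

>>> drive_tool(offset=[[0,0,0],[0,0,0],[0,0,0],[0,0,0],[0,0,0]], roll=[0,0,0,0,0], claw=0.3, squeeze=30)

```text
t: 3.53
tool_pos: [0.5542, 0.097, 0.0789]
ee_rot: [2.892, 1.227, 0.002]
ft_force: [0.5, -0.5, -0.7]
gripper_width: 0.0265
```

>>> drive_tool(offset=[[0,0,0],[0,0,0],[0,0,0],[0,0,0],[0,0,0]], roll=[0,0,0,0,0], claw=0)

```text
t: 3.95
tool_pos: [0.5537, 0.0969, 0.0783]
ee_rot: [-2.892, -1.227, 0.0]
ft_force: [-0.5, 0.7, -0.1]
gripper_width: 0.0002
```

>>> drive_tool(offset=[[0,0,0],[0,0,0],[0,0,0],[0,0,0],[0,0,0]], roll=[0,0,0,0,0])

```text
t: 4.37
tool_pos: [0.5537, 0.0969, 0.0783]
ee_rot: [-2.892, -1.227, 0.0]
ft_force: [-0.2, 0.3, -0.1]
gripper_width: 0.0001
```

The jaws closed on nothing, so I'll look.

```bash
python3 - <<'E'
from h import *
t=snap('top')['image'];s=snap('scene')['image']
a=cv2.resize(np.array(t)[140:215,185:260,::-1],None,fx=5.2,fy=5.2,interpolation=cv2.INTER_CUBIC)
b=cv2.resize(np.array(s)[150:250,150:250,::-1],None,fx=3.9,fy=3.9,interpolation=cv2.INTER_CUBIC)
cv2.imwrite('pics/c2.png',np.hstack([a,b]))
p=ctrl.state()['tool_pos'];print(proj(ld('scene'),[p,p+[0,0,.019]]), (proj(ld('scene'),[p,[.5515,.0966,.093],[.5515,.0966,.0]])-150)*3.9+[390,0])
E
```

```text
[[203.50616165 213.85634141]
 [202.99455569 207.58958544]] [[598.67403044 249.03973151]
 [600.13624623 231.28144758]
 [609.37224385 346.33959176]]
```

View pics/c2.png

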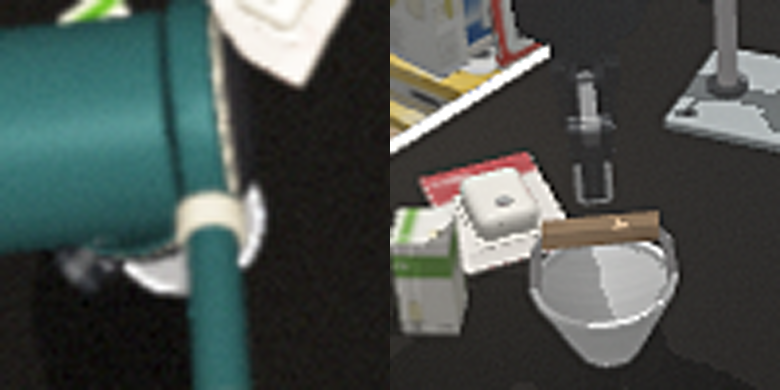

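```bash
python3 - <<'E'
from h import *
S=ld('scene')
c=lambda P:((proj(S,P)-150+.5)*3.9-.5+[390,0]).round(0).tolist()
u=np.array([.719,-.695,0]); p=np.array([.5496,.0946,.1892+.013])
print('c1 tips',c([p+.0427*u,p-.0427*u]), 'c2 tip',c([ctrl.state()['tool_pos']]))
s=np.array(S['image'])[150:250,150:250,::-1]
t=np.array(S['image'])[130:230,130:270,::-1]
g=np.clip((t/255.)**.45*255,0,255).astype('uint8')
cv2.imwrite('pics/c3.png',cv2.resize(g,None,fx=5.5,fy=5.5,interpolation=cv2.INTER_CUBIC))
E
python3 go.py 0.5515 0.0966 0.074 -44
```

```text
c1 tips [[590.0, 44.0], [599.0, 125.0]] c2 tip [[600.0, 250.0]]
t 4.4667 pos [0.5537 0.0969 0.0783] y-axis yaw -44.03 z [-0. -0. -1.] F [-0.14  0.45 -0.18] w -0.0003 q6 0.897
offset mm (tool axes now) [-1.7 -1.4  4.3]
roll deg [np.float64(-0.025693101331910384)]
```

View pics/c3.png

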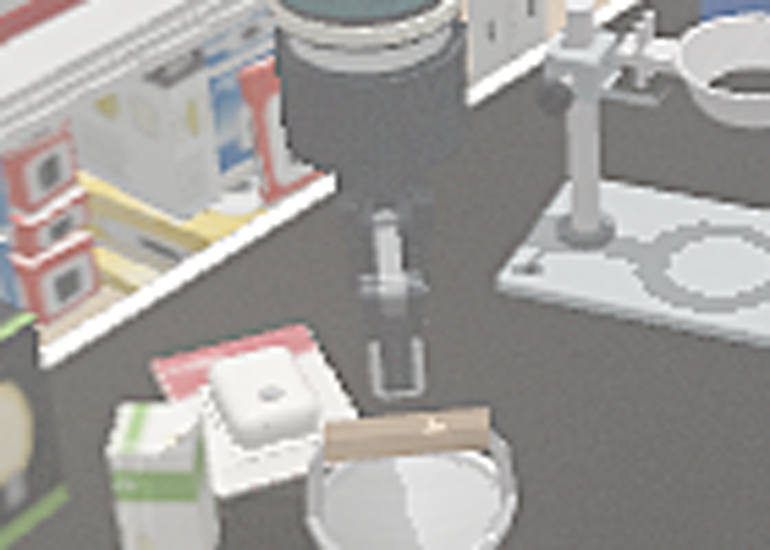

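The fingertip shows at c3 (396,398), above and clear of the bar's top edge at about (405,412). That is about 11 px higher than the reported TCP projects to. The tip is either about 34 mm higher than reported or behind the bar. I'll settle it with a gentle touch, jaws shut.

>>> drive_tool(offset=[[0,0,2],[0,0,2],[0,0,1],[0,0,0]], roll=[0,0,0,0])

```text
t: 4.8
tool_pos: [0.5533, 0.0968, 0.0727]
ee_rot: [-2.892, -1.227, 0.001]
ft_force: [-0.2, -0.5, 0.4]
gripper_width: 0.0
```

>>> drive_tool(offset=[[0,0,2],[0,0,2],[0,0,1],[0,0,0]], roll=[0,0,0,0])

```text
t: 5.13
tool_pos: [0.5534, 0.0969, 0.0678]
ee_rot: [-2.892, -1.227, 0.001]
ft_force: [-1.2, 0.5, 0.4]
gripper_width: 0.0
```

```bash
python3 - <<'E'
from h import *
s=snap('scene')['image'];t=snap('top')['image']
st=ctrl.state();print(st['tool_pos'],st['ft_force'])
b=np.array(s)[130:240,150:260,::-1]; a=np.array(t)[80:260,150:300,::-1]
g=lambda x,f:cv2.resize(((x/255.)**.6*255).astype('uint8'),None,fx=f,fy=f,interpolation=cv2.INTER_CUBIC)
A,B=g(a,2.5),g(b,4);h=min(len(A),len(B))
cv2.imwrite('pics/c4.png',np.hstack([A[:h],B[:h]]))
E
```

```text
[0.55362439 0.09689555 0.06814911] [ 0.34566635  0.07476465 -0.38869316]
```

View pics/c4.png

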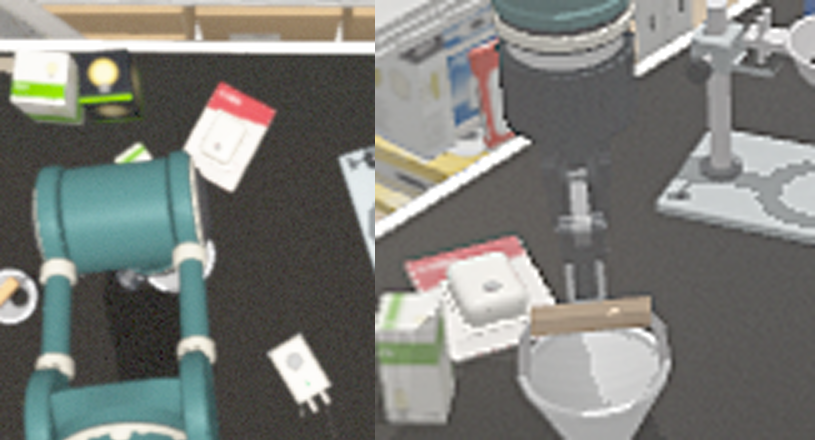

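```bash
python3 - <<'E'
from h import *
S=ld('scene')
print('shut tip if z=.078',atz(S,[[202,202.5]],.078),'reported .5537 .0969')
for z in(.189,.202): print('c1 tip',z,atz(S,[[150+(590-390)/3.9,150+65/3.9]],z))
print('finger width at that depth, px 55/5.5=10 ->',10/492*np.linalg.norm(S['origin']-np.array([.58,.06,.078])))
# scene-only funnel bar centre
print('bar from scene z=.1', atz(S,[[150+(600-390)/3.9,150+222/3.9]],.1))
E
python3 go.py 0.5515 0.0966 0.074 -44
```

```text
shut tip if z=.078 [[0.58756504 0.06556942 0.078     ]] reported .5537 .0969
c1 tip 0.189 [[0.57745172 0.06819029 0.189     ]]
c1 tip 0.202 [[0.56310544 0.0824208  0.202     ]]
finger width at that depth, px 55/5.5=10 -> 0.02486513850837067
bar from scene z=.1 [[0.55134454 0.09623493 0.1       ]]
t 5.2333 pos [0.5536 0.0969 0.0681] y-axis yaw -44.02 z [-3.e-04 -0.e+00 -1.e+00] F [ 0.35  0.07 -0.39] w -0.0001 q6 0.897
offset mm (tool axes now) [-1.7 -1.3 -5.9]
roll deg [np.float64(-0.02435751093932481)]
```

The tip now merges with the bar's upper edge, which still doesn't settle it. I'll go a few mm further. Contact force would mean a height bias, and no force would mean the fingers are behind.

>>> drive_tool(offset=[[0,0,1],[0,0,1],[0,0,1],[0,0,0]], roll=[0,0,0,0])

```text
t: 5.57
tool_pos: [0.5535, 0.0969, 0.065]
ee_rot: [-2.892, -1.227, 0.001]
ft_force: [-0.5, -0.0, -1.1]
gripper_width: 0.0
```

>>> drive_tool(offset=[[0,0,1],[0,0,1],[0,0,1],[0,0,0]], roll=[0,0,0,0])

```text
t: 5.9
tool_pos: [0.5535, 0.0969, 0.062]
ee_rot: [-2.892, -1.227, 0.001]
ft_force: [-0.4, 0.3, -0.1]
gripper_width: -0.0002
```

No contact at 0.062, so the fingers are not over the bar. I'll check the arm against the first top view, where the gripper shows at the right edge.

```bash
python3 - <<'E'
from h import *
T,S=ld('top'),ld('scene')
p=np.array([.3058,-.6009,.191]); u=np.array([.4535,-.8913,0])*.0427
print('start: tcp, fingers, body, flange',proj(T,[p,p+u+[0,0,.013],p-u+[0,0,.013],p+[0,0,.073],p+[0,0,.15]]).round(1).tolist(), 'base',proj(T,[[0,0,0],[0,0,.3]]).round(1).tolist())
i=cv2.imread('pics/top0.png')[200:384,400:512]
a=cv2.resize(((i/255.)**.5*255).astype('uint8'),None,fx=3.2,fy=3.2,interpolation=cv2.INTER_CUBIC)
s=snap('scene')['image']; q=ctrl.state()['tool_pos']
pp=proj(ld('scene'),[q,q+[0,0,.073],q+[0,0,.15]]);print(q,pp.round(1).tolist())
b=cv2.resize(((np.array(s)[100:247,150:260,::-1]/255.)**.5*255).astype('uint8'),None,fx=4,fy=4,interpolation=cv2.INTER_CUBIC)
cv2.imwrite('pics/c5.png',np.hstack([a[:588],b[:588]]) if len(a)==len(b) else np.hstack([cv2.resize(a,(358,588)),b]))
E
```

```text
start: tcp, fingers, body, flange [[474.1, 272.2], [491.1, 265.8], [463.0, 280.5], [492.1, 277.7], [514.6, 284.5]] base [[250.0, 355.9], [247.8, 410.3]]
[0.5535218  0.09683215 0.06206192] [[204.0, 219.1], [202.0, 194.8], [199.8, 167.1]]
```

View pics/c5.png

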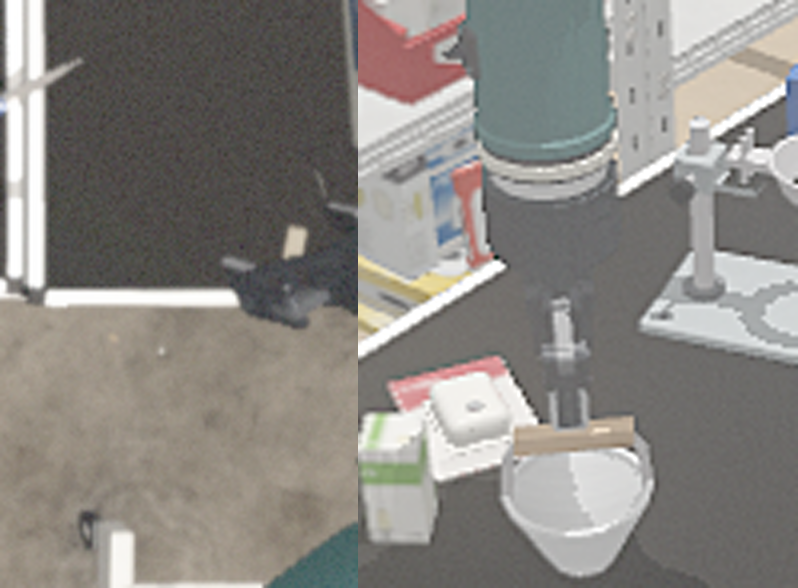

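The fingers still end at the bar's upper edge and there is no force. The start view also shows the gripper about 10 px further out than reported. I'll raise the tool and move it left, where both cameras see it clear, and triangulate the tip.

>>> drive_tool(offset=[[0,0,-25],[0,0,-35],[0,0,-35],[0,0,-25],[0,0,0]], roll=[0,0,0,0,0])

```text
t: 6.37
tool_pos: [0.5584, 0.0975, 0.1898]
ee_rot: [2.889, 1.226, 0.019]
ft_force: [0.5, 0.2, 1.1]
gripper_width: 0.0001
```

>>> drive_tool(offset=[[18,-31,0],[18,-31,0],[18,-31,0],[18,-31,0],[18,-31,0]], roll=[0,0,0,0,0])

```text
t: 6.78
tool_pos: [0.5039, 0.2705, 0.1817]
ee_rot: [2.892, 1.226, -0.001]
ft_force: [0.8, -0.3, 0.6]
gripper_width: 0.0003
```

>>> drive_tool(offset=[[18,-31,0],[18,-31,0],[18,-31,0],[18,-31,0],[0,0,0]], roll=[0,0,0,0,0])

```text
t: 7.2
tool_pos: [0.4632, 0.4129, 0.1815]
ee_rot: [-2.886, -1.232, 0.0]
ft_force: [0.3, 0.2, -0.8]
gripper_width: -0.0002
```

```bash
python3 - <<'E'
from h import *
s=snap('scene')['image'];t=snap('top')['image'];st=ctrl.state();q=st['tool_pos'];print(q,st['q'].round(4))
S,T=ld('scene'),ld('top')
ps,pt=proj(S,[q])[0],proj(T,[q])[0];print(ps,pt)
def crop(im,p,w,h,f):
    x,y=int(np.clip(p[0]-w/2,0,512-w)),int(np.clip(p[1]-h/2,0,384-h));print('crop off',x,y)
    return cv2.resize(((np.array(im)[y:y+h,x:x+w,::-1]/255.)**.5*255).astype('uint8'),None,fx=f,fy=f,interpolation=cv2.INTER_CUBIC)
cv2.imwrite('pics/c6.png',np.hstack([crop(s,ps,100,145,4),crop(t,pt,100,145,4)]))
E
```

```text
[0.46470459 0.4081924  0.18131454] [ 6.8070e-01  1.6630e-01  1.7418e+00 -4.0000e-04  1.2349e+00  1.4462e+00]
[117.80493267 274.18775586] [100.00093971 209.14390382]
crop off 67 201
crop off 50 136
```

View pics/c6.png

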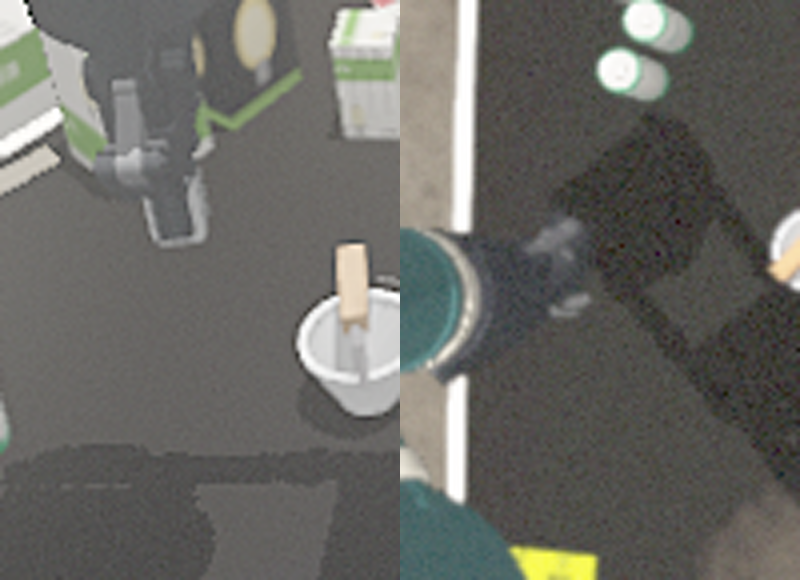

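```bash
python3 - <<'E'
from h import *
from scipy.optimize import least_squares
S,T=ld('scene'),ld('top')
for tp in([96,205],[97,206],[97.5,203]):
    r=least_squares(lambda p:np.r_[proj(S,p)[0]-[111.5,261.7],proj(T,p)[0]-tp],[.46,.41,.18]);print(tp,r.x.round(4),r.fun.round(2))
for dz in(0,.02,.035,.05):
    p=np.array([.4647,.4082,.1813+dz]);print(dz,proj(S,p)[0].round(1),proj(T,p)[0].round(1))
# arm-geometry check: fit z from q with a 2-link planar guess
st=ctrl.state();print(st['q'],np.hypot(*st['tool_pos'][:2]),st['tool_pos'],np.arctan2(st['tool_pos'][1],st['tool_pos'][0]))
E
```

```text
[96, 205] [0.4757 0.4083 0.2054] [-0.05 -0.01  0.05  0.05]
[97, 206] [0.475  0.4076 0.205 ] [ 0.59  0.12 -0.62 -0.66]
[97.5, 203] [0.4805 0.4059 0.2008] [-0.25 -0.05  0.26  0.28]
0 [117.8 274.2] [100.  209.1]
0.02 [116. 266.] [ 96.7 209.2]
0.035 [114.5 259.8] [ 94.1 209.3]
0.05 [113.1 253.4] [ 91.4 209.3]
[ 6.80704463e-01  1.66297501e-01  1.74184180e+00 -3.81019290e-04
  1.23487259e+00  1.44621799e+00] 0.6185235595371164 [0.46470459 0.4081924  0.18131454] 0.720747422267653
```

Triangulating the tip gives a bias of roughly (+11, 0, +24) mm, but the top view of it is poor. The bare table is a better gauge. Touching down here gives the height bias, and the scene ray then gives xy.

>>> drive_tool(offset=[[0,0,30],[0,0,35],[0,0,35],[0,0,20],[0,0,0]], roll=[0,0,0,0,0])

```text
t: 7.72
tool_pos: [0.4619, 0.4022, 0.0557]
ee_rot: [2.89, 1.223, -0.018]
ft_force: [-1.0, -1.2, -1.1]
gripper_width: 0.0001
```

>>> drive_tool(offset=[[0,0,10],[0,0,8],[0,0,6],[0,0,4],[0,0,0]], roll=[0,0,0,0,0])

```text
t: 8.13
tool_pos: [0.4658, 0.4072, 0.0343]
ee_rot: [-2.892, -1.227, -0.0]
ft_force: [-0.1, 0.5, 0.0]
gripper_width: 0.0001
```

>>> drive_tool(offset=[[0,0,4],[0,0,3],[0,0,2],[0,0,2],[0,0,0]], roll=[0,0,0,0,0])

```text
t: 8.55
tool_pos: [0.4654, 0.4071, 0.0228]
ee_rot: [2.892, 1.227, -0.001]
ft_force: [0.0, -0.8, 0.3]
gripper_width: -0.0002
```

>>> drive_tool(offset=[[0,0,2],[0,0,2],[0,0,2],[0,0,2],[0,0,0]], roll=[0,0,0,0,0])

```text
t: 8.97
tool_pos: [0.4654, 0.407, 0.0147]
ee_rot: [2.892, 1.227, -0.001]
ft_force: [-0.6, -0.4, -0.1]
gripper_width: -0.0003
```

>>> drive_tool(offset=[[0,0,2],[0,0,1],[0,0,1],[0,0,0]], roll=[0,0,0,0])

```text
t: 9.3
tool_pos: [0.4656, 0.4072, 0.011]
ee_rot: [2.892, 1.227, -0.001]
ft_force: [-0.6, -0.3, -0.3]
gripper_width: 0.0005
```

```bash
python3 - <<'E'
from h import *
s=snap('scene')['image'];st=ctrl.state();q=st['tool_pos'];print(q,st['ft_force'].round(1))
S=ld('scene');ps=proj(S,[q])[0]
x,y=int(ps[0]-60),int(ps[1]-60);print(ps,(ps-[x,y]+.5)*5,x,y)
cv2.imwrite('pics/c7.png',cv2.resize(((np.array(s)[y:y+90,x:x+120,::-1]/255.)**.5*255).astype('uint8'),None,fx=5,fy=5,interpolation=cv2.INTER_CUBIC))
E
```

```text
[0.4655969  0.40720164 0.01111259] [-0.   0.7 -0.1]
[131.7979461  335.40664269] [306.48973051 304.53321345] 71 275
```

View pics/c7.png

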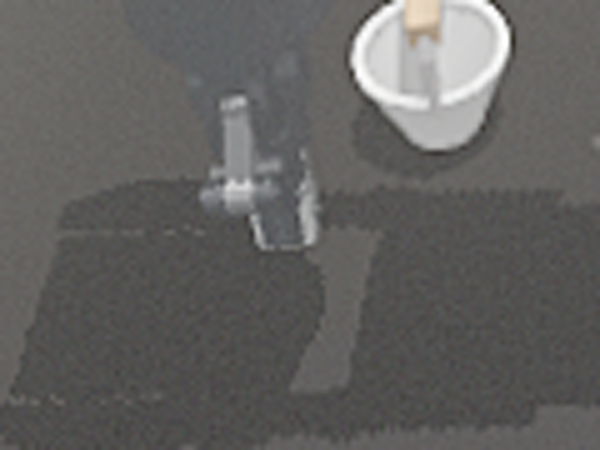

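```bash
python3 - <<'E'
from h import *
S=ld('scene');b=np.array([[.695,.719],[.719,-.695]])
for z in(.005,.011,.02,.03,.04):
    d=atz(S,[[127.6,323.6]],z)[0]-[.4655,.4071,0.011];print(z,d.round(4),'tool xy',(b@d[:2]).round(4))
E
```

```text
0.005 [ 0.0338 -0.0166 -0.006 ] tool xy [0.0116 0.0358]
0.011 [ 0.0293 -0.0139  0.    ] tool xy [0.0104 0.0307]
0.02 [ 0.0225 -0.0099  0.009 ] tool xy [0.0085 0.023 ]
0.03 [ 0.0149 -0.0054  0.019 ] tool xy [0.0065 0.0145]
0.04 [ 0.0074 -0.0009  0.029 ] tool xy [0.0044 0.0059]
```

>>> drive_tool(offset=[[0,0,1],[0,0,1],[0,0,1],[0,0,1],[0,0,0]], roll=[0,0,0,0,0])

```text
t: 9.77
tool_pos: [0.4655, 0.4071, 0.007]
ee_rot: [2.892, 1.227, -0.001]
ft_force: [-0.9, -0.6, -0.3]
gripper_width: 0.0001
```

>>> drive_tool(offset=[[0,0,1],[0,0,1],[0,0,1],[0,0,1],[0,0,1]], roll=[0,0,0,0,0])

```text
t: 10.18
tool_pos: [0.4657, 0.4072, 0.0022]
ee_rot: [2.892, 1.227, -0.0]
ft_force: [0.6, -0.3, -0.1]
gripper_width: -0.0
```

>>> drive_tool(offset=[[0,0,1],[0,0,1],[0,0,1],[0,0,0]], roll=[0,0,0,0])

```text
t: 10.52
tool_pos: [0.4655, 0.4071, -0.001]
ee_rot: [2.892, 1.227, -0.001]
ft_force: [-0.3, -0.6, 0.0]
gripper_width: 0.0001
```

>>> drive_tool(offset=[[0,0,1],[0,0,1],[0,0,1],[0,0,1],[0,0,0]], roll=[0,0,0,0,0])

```text
t: 10.93
tool_pos: [0.4655, 0.4071, -0.005]
ee_rot: [2.892, 1.227, -0.001]
ft_force: [0.4, -0.3, -0.1]
gripper_width: -0.0001
```

>>> drive_tool(offset=[[0,0,1],[0,0,1],[0,0,1],[0,0,1],[0,0,0]], roll=[0,0,0,0,0])

```text
t: 11.35
tool_pos: [0.4655, 0.4071, -0.009]
ee_rot: [2.892, 1.227, -0.001]
ft_force: [-0.3, -0.4, 0.4]
gripper_width: -0.0001
```

>>> drive_tool(offset=[[0,0,1],[0,0,1],[0,0,1],[0,0,1],[0,0,0]], roll=[0,0,0,0,0])

```text
t: 11.77
tool_pos: [0.4655, 0.4071, -0.013]
ee_rot: [2.892, 1.227, -0.001]
ft_force: [-0.2, -0.3, 0.1]
gripper_width: 0.0002
```

>>> drive_tool(offset=[[0,0,1],[0,0,1],[0,0,1],[0,0,1],[0,0,0]], roll=[0,0,0,0,0])

```text
t: 12.18
tool_pos: [0.4655, 0.4071, -0.017]
ee_rot: [2.892, 1.227, -0.001]
ft_force: [0.6, -0.7, -0.4]
gripper_width: -0.0001
```

>>> drive_tool(offset=[[0,0,1],[0,0,1],[0,0,1],[0,0,0]], roll=[0,0,0,0])

```text
t: 12.52
tool_pos: [0.4655, 0.4071, -0.02]
ee_rot: [2.892, 1.227, -0.001]
ft_force: [-0.6, -0.7, 0.1]
gripper_width: -0.0002
```

>>> drive_tool(offset=[[0,0,1],[0,0,1],[0,0,1],[0,0,0]], roll=[0,0,0,0])

```text
t: 12.85
tool_pos: [0.4655, 0.4071, -0.023]
ee_rot: [2.892, 1.227, -0.001]
ft_force: [-0.3, 0.1, 0.3]
gripper_width: -0.0004
```

>>> drive_tool(offset=[[0,0,1],[0,0,1],[0,0,0]], roll=[0,0,0])

```text
t: 13.1
tool_pos: [0.4655, 0.4072, -0.025]
ee_rot: [2.892, 1.227, -0.001]
ft_force: [0.6, -0.1, 0.1]
gripper_width: -0.0001
```

>>> drive_tool(offset=[[0,0,1],[0,0,1],[0,0,0]], roll=[0,0,0])

```text
t: 13.35
tool_pos: [0.4656, 0.4072, -0.027]
ee_rot: [2.892, 1.227, -0.0]
ft_force: [-0.0, 0.2, -0.2]
gripper_width: -0.0003
```

>>> drive_tool(offset=[[0,0,1],[0,0,1],[0,0,0]], roll=[0,0,0])

```text
t: 13.6
tool_pos: [0.4655, 0.4072, -0.0289]
ee_rot: [2.892, 1.227, -0.001]
ft_force: [0.4, -0.1, -0.1]
gripper_width: 0.0002
```

>>> drive_tool(offset=[[0,0,1],[0,0,1],[0,0,0]], roll=[0,0,0])

```text
t: 13.85
tool_pos: [0.4656, 0.4072, -0.031]
ee_rot: [2.892, 1.227, -0.0]
ft_force: [0.6, -0.1, -0.3]
gripper_width: 0.0002
```

>>> drive_tool(offset=[[0,0,1],[0,0,1],[0,0,0]], roll=[0,0,0])

```text
t: 14.1
tool_pos: [0.4655, 0.4071, -0.033]
ee_rot: [2.892, 1.227, -0.001]
ft_force: [-0.1, 0.5, 0.7]
gripper_width: -0.0001
```

>>> drive_tool(offset=[[0,0,1],[0,0,1],[0,0,0]], roll=[0,0,0])

```text
t: 14.35
tool_pos: [0.4655, 0.4071, -0.035]
ee_rot: [2.892, 1.227, -0.001]
ft_force: [-1.2, 0.8, 0.1]
gripper_width: 0.0002
```

>>> drive_tool(offset=[[0,0,1],[0,0,1],[0,0,0]], roll=[0,0,0])

```text
t: 14.6
tool_pos: [0.4656, 0.4072, -0.0369]
ee_rot: [2.892, 1.227, -0.001]
ft_force: [-0.1, 0.2, 0.3]
gripper_width: -0.0002
```

>>> drive_tool(offset=[[0,0,1],[0,0,1],[0,0,0]], roll=[0,0,0])

```text
t: 14.85
tool_pos: [0.4658, 0.4073, -0.0388]
ee_rot: [-2.892, -1.227, -0.0]
ft_force: [0.4, 0.1, 0.2]
gripper_width: 0.0003
```

```bash
python3 - <<'E'
from h import *
# tip motion measured by template: compare finger patch at z=.011 image with now
A=ld('scene')['image'];s=np.array(snap('scene')['image']);st=ctrl.state();print(st['tool_pos'],st['ft_force'].round(1))
P=A[312:326,117:137];m=cv2.matchTemplate(s[300:384,90:180],P,cv2.TM_CCOEFF_NORMED);_,v,_,l=cv2.minMaxLoc(m);print('was',(117,312),'now',(l[0]+90,l[1]+300),v)
S=ld('scene');print(proj(S,[[.4655,.4071,.011],[.4655,.4071,-.039]]))
cv2.imwrite('pics/c8.png',cv2.resize(((s[290:384,80:200,::-1]/255.)**.5*255).astype('uint8'),None,fx=5,fy=5,interpolation=cv2.INTER_CUBIC))
E
```

```text
[ 0.46568993  0.40727589 -0.03877689] [-0.4 -0.6  0.1]
was (117, 312) now (121, 330) 0.8624488711357117
[[131.87883193 335.43426014]
 [135.41688516 351.3661767 ]]
```

>>> drive_tool(offset=[[0,0,1],[0,0,1],[0,0,0]], roll=[0,0,0])

```text
t: 15.15
tool_pos: [0.4658, 0.4073, -0.039]
ee_rot: [2.892, 1.227, -0.001]
ft_force: [-3.8, -3.6, 11.3]
gripper_width: -0.0003
```

>>> drive_tool(offset=[[0,0,1],[0,0,1],[0,0,0]], roll=[0,0,0])

```text
t: 15.4
tool_pos: [0.4658, 0.4074, -0.039]
ee_rot: [2.892, 1.227, -0.001]
ft_force: [-7.4, -6.6, 23.3]
gripper_width: -0.0001
```

```bash
python3 - <<'E'
from h import *
S=ld('scene');b=np.array([[.695,.719],[.719,-.695]])
for z in(0,.005,.01):
    d=atz(S,[[131.6,341.6]],z)[0][:2]-[.4656,.4072];print(z,d.round(4),'tool xy',(b@d).round(4))
d=atz(S,[[202,202.6]],.0783+.04)[0][:2]-[.5537,.0969];print('funnel place, bias .04:',d,b@d)
E
```

```text
0 [-0.0031  0.0052] tool xy [ 0.0016 -0.0059]
0.005 [-0.0067  0.0073] tool xy [ 0.0006 -0.0099]
0.01 [-0.0102  0.0094] tool xy [-0.0003 -0.0139]
funnel place, bias .04: [-0.00471165  0.00655262] [ 0.00143674 -0.00794175]
```

The shut tips touch the table at reported z = −0.039. The real tips are therefore 39 mm higher than reported, with xy good, and this agrees with all the views. The arm yields about 6 N per commanded mm. I'll go back to the funnel with this correction, so grasping at reported z ≈ 0.035.

>>> drive_tool(offset=[[0,0,-24],[0,0,-35],[0,0,-35],[0,0,-35],[0,0,-30]], roll=[0,0,0,0,0], claw=0.7)

```text
t: 15.82
tool_pos: [0.4661, 0.4076, 0.1189]
ee_rot: [-2.892, -1.227, -0.003]
ft_force: [0.5, -0.1, 0.3]
gripper_width: 0.0596
```

>>> drive_tool(offset=[[-18.2,30.8,0],[-18.2,30.8,0],[-18.2,30.8,0],[-18.2,30.8,0],[-18.2,30.8,0]], roll=[0,0,0,0,0])

```text
t: 16.23
tool_pos: [0.5132, 0.2334, 0.1165]
ee_rot: [2.892, 1.228, 0.001]
ft_force: [0.3, -0.4, 0.6]
gripper_width: 0.0595
```

>>> drive_tool(offset=[[-18.2,30.8,0],[-18.2,30.8,0],[-18.2,30.8,0],[-18.2,30.8,0],[0,0,0]], roll=[0,0,0,0,0])

```text
t: 16.65
tool_pos: [0.5526, 0.0913, 0.1165]
ee_rot: [2.892, 1.219, 0.0]
ft_force: [0.4, -0.3, -0.1]
gripper_width: 0.06
```

```bash
python3 go.py 0.5515 0.0966 0.037 -44
```

```text
t 16.65 pos [0.5526 0.0913 0.1165] y-axis yaw -44.28 z [ 0.0013 -0.0027 -1.    ] F [ 0.42 -0.28 -0.11] w 0.06 q6 0.895
offset mm (tool axes now) [ 3.1 -4.7 79.5]
roll deg [np.float64(-0.2786303690521663)]
```

>>> drive_tool(offset=[[0,0,10],[0,0,10],[0,0,0],[0,0,0]], roll=[0,0,0,0])

```text
t: 16.98
tool_pos: [0.5493, 0.0979, 0.0944]
ee_rot: [-2.89, -1.229, 0.005]
ft_force: [-0.4, 0.1, -0.5]
gripper_width: 0.0603
```

```bash
python3 go.py 0.5515 0.0966 0.037 -44
```

```text
t 16.9833 pos [0.5493 0.0979 0.0944] y-axis yaw -43.93 z [-3.6e-03 -2.0e-04 -1.0e+00] F [-0.44  0.13 -0.53] w 0.0603 q6 0.898
offset mm (tool axes now) [ 0.7  2.6 57.4]
roll deg [np.float64(0.07027990877307388)]
```

>>> drive_tool(offset=[[0,0,15],[0,0,15],[0,0,15],[0,0,0],[0,0,0]], roll=[0,0,0,0,0])

```text
t: 17.4
tool_pos: [0.5499, 0.0978, 0.0504]
ee_rot: [-2.89, -1.229, 0.004]
ft_force: [0.9, -0.7, -0.2]
gripper_width: 0.0599
```

```bash
python3 go.py 0.5515 0.0966 0.037 -44
```

```text
t 17.4 pos [0.5499 0.0978 0.0504] y-axis yaw -43.93 z [-2.5e-03 -2.0e-04 -1.0e+00] F [ 0.95 -0.67 -0.21] w 0.0599 q6 0.898
offset mm (tool axes now) [ 0.3  2.  13.4]
roll deg [np.float64(0.06921734541310798)]
```

>>> drive_tool(offset=[[0,0.5,7],[0,0,7],[0,0,0],[0,0,0],[0,0,0]], roll=[0,0,0,0,0])

```text
t: 17.82
tool_pos: [0.5518, 0.0965, 0.0376]
ee_rot: [2.892, 1.227, 0.001]
ft_force: [-0.2, 0.3, 0.0]
gripper_width: 0.0601
```

>>> drive_tool(offset=[[0,0,0],[0,0,0],[0,0,0],[0,0,0],[0,0,0]], roll=[0,0,0,0,0], claw=0, squeeze=30)

```text
t: 18.23
tool_pos: [0.5517, 0.0965, 0.0376]
ee_rot: [2.892, 1.227, 0.001]
ft_force: [-0.8, 0.4, 0.3]
gripper_width: 0.0135
```

>>> drive_tool(offset=[[0,0,0],[0,0,0],[0,0,0]], roll=[0,0,0])

```text
t: 18.48
tool_pos: [0.5517, 0.0966, 0.0375]
ee_rot: [2.892, 1.227, 0.001]
ft_force: [0.3, 1.3, 1.2]
gripper_width: 0.0133
```

The bar is held: the opening is 13.4 mm against the 14 mm bar. I'll lift it and carry it above the ring.

>>> drive_tool(offset=[[0,0,-10],[0,0,-30],[0,0,-40],[0,0,-40],[0,0,-30]], roll=[0,0,0,0,0])

```text
t: 18.9
tool_pos: [0.5522, 0.0965, 0.1908]
ee_rot: [2.891, 1.227, 0.004]
ft_force: [0.3, 0.5, -1.6]
gripper_width: 0.0132
```

>>> drive_tool(offset=[[0,0,-15],[0,0,-5],[-10,12,0],[-20,23.5,0],[-25,29.5,0]], roll=[0,0,0,0,0])

```text
t: 19.32
tool_pos: [0.5589, 0.0127, 0.206]
ee_rot: [-2.888, -1.231, 0.003]
ft_force: [0.3, -0.2, -2.3]
gripper_width: 0.0132
```

>>> drive_tool(offset=[[-25,29.5,0],[-25,29.5,0],[-25,29.5,0],[-20,23.5,0],[-15,18,0]], roll=[0,0,0,0,0])

```text
t: 19.73
tool_pos: [0.5757, -0.1603, 0.2053]
ee_rot: [-2.892, -1.224, 0.004]
ft_force: [0.1, 0.6, -1.4]
gripper_width: 0.0133
```

>>> drive_tool(offset=[[-12,14,0],[-8,9,0],[-5.5,6.5,0],[0,0,0],[0,0,0]], roll=[0,0,0,0,0])

```text
t: 20.15
tool_pos: [0.5802, -0.1959, 0.2066]
ee_rot: [-2.891, -1.226, 0.001]
ft_force: [-0.4, 0.3, -1.3]
gripper_width: 0.0129
```

```bash
python3 go.py 0.581 -0.197 0.1375 -44
```

```text
t 20.15 pos [ 0.5802 -0.1959  0.2066] y-axis yaw -44.04 z [-0.0012  0.0011 -1.    ] F [-0.39  0.34 -1.32] w 0.0129 q6 0.402
offset mm (tool axes now) [-0.3  1.5 69.1]
roll deg [np.float64(-0.04009846086438529)]
```

>>> drive_tool(offset=[[0,0.7,10],[0,0.3,15],[0,0,15],[0,0,10],[0,0,0]], roll=[0,0,0,0,0])

```text
t: 20.57
tool_pos: [0.5791, -0.1952, 0.1536]
ee_rot: [-2.887, -1.227, 0.007]
ft_force: [-1.0, 0.2, -1.2]
gripper_width: 0.0134
```

```bash
python3 go.py 0.581 -0.197 0.1375 -44
```

```text
t 20.5667 pos [ 0.5791 -0.1952  0.1536] y-axis yaw -43.95 z [-0.0055  0.0024 -1.    ] F [-0.96  0.17 -1.24] w 0.0134 q6 0.401
offset mm (tool axes now) [ 0.1  2.7 16.1]
roll deg [np.float64(0.05095524740032431)]
```

>>> drive_tool(offset=[[0,0,2],[0,0,2],[0,0,1],[0,0,0],[0,0,0]], roll=[0,0,0,0,0])

```text
t: 20.98
tool_pos: [0.5818, -0.1973, 0.153]
ee_rot: [2.891, 1.227, 0.001]
ft_force: [-0.4, 0.2, -0.7]
gripper_width: 0.0133
```

>>> drive_tool(offset=[[0,0,1],[0,0,1],[0,0,1],[0,0,0],[0,0,0]], roll=[0,0,0,0,0])

```text
t: 21.4
tool_pos: [0.5812, -0.1972, 0.1491]
ee_rot: [-2.892, -1.227, 0.0]
ft_force: [-1.0, -0.2, -1.3]
gripper_width: 0.0131
```

>>> drive_tool(offset=[[0,0,1],[0,0,1],[0,0,1],[0,0,1],[0,0,0]], roll=[0,0,0,0,0])

```text
t: 21.82
tool_pos: [0.5811, -0.1971, 0.1449]
ee_rot: [-2.892, -1.227, 0.001]
ft_force: [-1.1, 0.3, -1.9]
gripper_width: 0.0131
```

>>> drive_tool(offset=[[0,0,1],[0,0,1],[0,0,1],[0,0,0]], roll=[0,0,0,0])

```text
t: 22.15
tool_pos: [0.5811, -0.1971, 0.1419]
ee_rot: [-2.892, -1.227, 0.001]
ft_force: [0.9, -0.5, -1.6]
gripper_width: 0.0135
```

>>> drive_tool(offset=[[0,0,0.7],[0,0,0.7],[0,0,0]], roll=[0,0,0])

```text
t: 22.4
tool_pos: [0.5812, -0.1972, 0.1407]
ee_rot: [-2.892, -1.227, 0.0]
ft_force: [0.4, -0.4, -2.0]
gripper_width: 0.0129
```

>>> drive_tool(offset=[[0,0,0.7],[0,0,0.7],[0,0,0]], roll=[0,0,0])

```text
t: 22.65
tool_pos: [0.5811, -0.1971, 0.1393]
ee_rot: [-2.892, -1.227, 0.001]
ft_force: [-0.5, -0.7, -1.5]
gripper_width: 0.013
```

>>> drive_tool(offset=[[0,0,0.6],[0,0,0.6],[0,0,0]], roll=[0,0,0])

```text
t: 22.9
tool_pos: [0.5809, -0.1969, 0.1382]
ee_rot: [-2.891, -1.227, 0.001]
ft_force: [-1.8, 1.3, -0.3]
gripper_width: 0.0131
```

Contact has begun, with a lateral force of (−1.8, +1.3), so the ring's axis lies toward −tool y. I'll shift a little that way and go on.

>>> drive_tool(offset=[[0,-0.7,0.5],[0,-0.5,0.5],[0,0,0]], roll=[0,0,0])

```text
t: 23.15
tool_pos: [0.5804, -0.1965, 0.1372]
ee_rot: [2.892, 1.227, -0.0]
ft_force: [-0.4, -0.4, -1.0]
gripper_width: 0.013
```

>>> drive_tool(offset=[[0,0,0],[0,0,0]], roll=[0,0])

```text
t: 23.32
tool_pos: [0.5804, -0.1965, 0.1373]
ee_rot: [2.892, 1.227, -0.0]
ft_force: [-0.0, -0.3, -1.4]
gripper_width: 0.0134
```

>>> drive_tool(offset=[[0,0,0.5],[0,0,0.5],[0,0,0]], roll=[0,0,0])

```text
t: 23.57
tool_pos: [0.5805, -0.1965, 0.1366]
ee_rot: [2.892, 1.227, 0.0]
ft_force: [-2.2, 0.2, 2.0]
gripper_width: 0.0132
```

>>> drive_tool(offset=[[0,0,0],[0,0,0]], roll=[0,0])

```text
t: 23.73
tool_pos: [0.5805, -0.1965, 0.1366]
ee_rot: [2.892, 1.227, 0.0]
ft_force: [-1.5, 0.1, 2.3]
gripper_width: 0.0133
```

>>> drive_tool(offset=[[-0.3,-0.3,0],[-0.2,-0.2,0],[0,0,0]], roll=[0,0,0])

```text
t: 23.98
tool_pos: [0.5803, -0.1965, 0.1366]
ee_rot: [2.891, 1.227, 0.002]
ft_force: [-0.3, -0.1, 1.6]
gripper_width: 0.0135
```

>>> drive_tool(offset=[[0,0,0],[0,0,0]], roll=[0,0])

```text
t: 24.15
tool_pos: [0.5802, -0.1965, 0.1366]
ee_rot: [2.891, 1.227, 0.001]
ft_force: [0.3, -0.4, 1.4]
gripper_width: 0.0132
```

The funnel is seated, with lateral force about 0 and the ring carrying about 3 N. Releasing now.

>>> drive_tool(offset=[[0,0,0],[0,0,0],[0,0,0],[0,0,0],[0,0,0]], roll=[0,0,0,0,0], claw=0.4)

```text
t: 24.57
tool_pos: [0.5796, -0.1963, 0.1361]
ee_rot: [-2.892, -1.227, 0.0]
ft_force: [-0.6, -0.2, -0.4]
gripper_width: 0.0344
```

>>> drive_tool(offset=[[0,0,0],[0,0,-6],[0,0,-12],[0,0,-15],[0,0,0]], roll=[0,0,0,0,0])

```text
t: 24.98
tool_pos: [0.5823, -0.1973, 0.174]
ee_rot: [2.888, 1.225, 0.008]
ft_force: [1.0, -0.4, 0.4]
gripper_width: 0.0342
```

>>> drive_tool(offset=[[0,0,-15],[0,0,0],[0,0,0],[0,0,0],[0,0,0]], roll=[0,0,0,0,0], claw=0)

```text
t: 25.4
tool_pos: [0.5792, -0.1962, 0.1833]
ee_rot: [-2.891, -1.227, 0.002]
ft_force: [0.4, -0.4, 0.1]
gripper_width: 0.0001
```

```bash
python3 go.py 0.580 -0.1963 0.1616 -44; python3 - <<'E'
from h import *
s=np.array(snap('scene')['image'])
x0,y0=210,90
b=cv2.resize(((s[y0:y0+115,x0:x0+120,::-1]/255.)**.7*255).astype('uint8'),None,fx=5,fy=5,interpolation=cv2.INTER_CUBIC)
S=ld('scene');a=np.linspace(0,6.283,40)
def dr(r,z,c):
    for p in proj(S,np.c_[.580+r*np.cos(a),-.196+r*np.sin(a),0*a+z]): cv2.circle(b,tuple(int(v) for v in ((p-[x0,y0]+.5)*5)),1,c,-1)
dr(.0455,.099+.055,(0,0,255)); dr(.0425,.138,(0,255,0))
cv2.imwrite('pics/c9.png',b)
E
```

```text
t 25.4 pos [ 0.5792 -0.1962  0.1833] y-axis yaw -44.02 z [-1.3e-03  5.0e-04 -1.0e+00] F [ 0.41 -0.44  0.07] w 0.0001 q6 0.401
offset mm (tool axes now) [ 0.5  0.7 21.7]
roll deg [np.float64(-0.023977486078109678)]
```

View pics/c9.png

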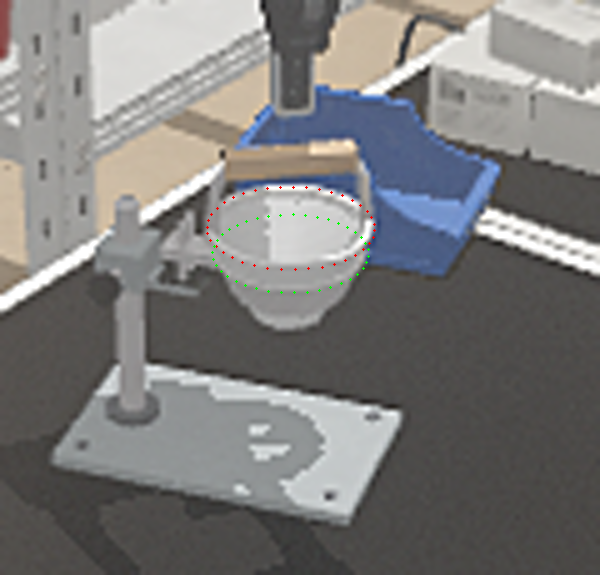

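The picture shows the funnel upright and level in the ring. Its rim matches the predicted red circle and the shut fingers are above the bar. Next is the press, with contact expected at reported z ≈ 0.160.

>>> drive_tool(offset=[[0,0,10],[0,0,8],[0,0,2],[0,0,0],[0,0,0]], roll=[0,0,0,0,0])

```text
t: 25.87
tool_pos: [0.5793, -0.1962, 0.1634]
ee_rot: [-2.891, -1.226, 0.002]
ft_force: [1.0, 0.6, 0.2]
gripper_width: 0.0001
```

>>> drive_tool(offset=[[0,0,0.7],[0,0,0.7],[0,0,0.5],[0,0,0]], roll=[0,0,0,0])

```text
t: 26.2
tool_pos: [0.5798, -0.1964, 0.1626]
ee_rot: [2.892, 1.227, 0.0]
ft_force: [0.4, 0.2, -0.1]
gripper_width: 0.0003
```

>>> drive_tool(offset=[[0,0,0.7],[0,0,0.7],[0,0,0.6],[0,0,0]], roll=[0,0,0,0])

```text
t: 26.53
tool_pos: [0.5797, -0.1964, 0.1603]
ee_rot: [-2.892, -1.227, 0.0]
ft_force: [-0.1, -0.8, 0.2]
gripper_width: -0.0001
```

>>> drive_tool(offset=[[0,0,0.5],[0,0,0.5],[0,0,0]], roll=[0,0,0])

```text
t: 26.78
tool_pos: [0.5799, -0.1965, 0.1598]
ee_rot: [2.892, 1.227, 0.001]
ft_force: [-0.5, -0.1, 2.6]
gripper_width: -0.0003
```

Contact at 0.1598, as predicted. Pushing on in small steps.

>>> drive_tool(offset=[[0,0,0.4],[0,0,0.4],[0,0,0]], roll=[0,0,0])

```text
t: 27.03
tool_pos: [0.58, -0.1965, 0.1591]
ee_rot: [2.892, 1.227, 0.001]
ft_force: [-0.0, -0.1, 3.4]
gripper_width: 0.0
```

>>> drive_tool(offset=[[0,0,0.4],[0,0,0.4],[0,0,0]], roll=[0,0,0])

```text
t: 27.28
tool_pos: [0.58, -0.1965, 0.1579]
ee_rot: [2.892, 1.227, 0.001]
ft_force: [-0.2, 0.1, 3.0]
gripper_width: 0.0002
```

>>> drive_tool(offset=[[0,0,0.5],[0,0,0.5],[0,0,0.5],[0,0,0]], roll=[0,0,0,0])

```text
t: 27.62
tool_pos: [0.5798, -0.1964, 0.1562]
ee_rot: [2.892, 1.227, 0.0]
ft_force: [-0.5, -0.2, 4.3]
gripper_width: -0.0001
```

>>> drive_tool(offset=[[0,0,0.5],[0,0,0.5],[0,0,0.5],[0,0,0]], roll=[0,0,0,0])

```text
t: 27.95
tool_pos: [0.5797, -0.1964, 0.1546]
ee_rot: [2.892, 1.227, -0.0]
ft_force: [0.9, -1.5, 3.7]
gripper_width: 0.0001
```

>>> drive_tool(offset=[[0,0,0.5],[0,0,0.5],[0,0,0]], roll=[0,0,0])

```text
t: 28.2
tool_pos: [0.5797, -0.1964, 0.1537]
ee_rot: [-2.892, -1.227, -0.0]
ft_force: [0.5, 0.1, 2.7]
gripper_width: 0.0001
```

>>> drive_tool(offset=[[0,0,0.5],[0,0,0.5],[0,0,0.5],[0,0,0]], roll=[0,0,0,0])

```text
t: 28.53
tool_pos: [0.5797, -0.1963, 0.1522]
ee_rot: [-2.892, -1.227, 0.0]
ft_force: [0.7, -0.7, 3.4]
gripper_width: -0.0002
```

>>> drive_tool(offset=[[0,0,0.5],[0,0,0.5],[0,0,0.5],[0,0,0]], roll=[0,0,0,0])

```text
t: 28.87
tool_pos: [0.5797, -0.1964, 0.1506]
ee_rot: [-2.892, -1.227, 0.0]
ft_force: [0.3, 0.3, 2.7]
gripper_width: 0.0001
```

>>> drive_tool(offset=[[0,0,0.5],[0,0,0.5],[0,0,0.5],[0,0,0]], roll=[0,0,0,0])

```text
t: 29.2
tool_pos: [0.5797, -0.1963, 0.1491]
ee_rot: [-2.892, -1.227, 0.0]
ft_force: [0.4, 0.5, 3.3]
gripper_width: -0.0
```

>>> drive_tool(offset=[[0,0,0.5],[0,0,0.5],[0,0,0.5],[0,0,0]], roll=[0,0,0,0])

```text
t: 29.53
tool_pos: [0.5797, -0.1964, 0.1476]
ee_rot: [-2.892, -1.227, 0.0]
ft_force: [0.2, -0.1, 4.6]
gripper_width: -0.0002
```

>>> drive_tool(offset=[[0,0,0.5],[0,0,0.5],[0,0,0]], roll=[0,0,0])

```text
t: 29.78
tool_pos: [0.5798, -0.1964, 0.1468]
ee_rot: [2.892, 1.227, 0.0]
ft_force: [0.4, -0.1, 4.3]
gripper_width: -0.0
```

>>> drive_tool(offset=[[0,0,0.5],[0,0,0.5],[0,0,0]], roll=[0,0,0])

```text
t: 30.03
tool_pos: [0.5799, -0.1965, 0.1464]
ee_rot: [2.892, 1.227, 0.0]
ft_force: [-1.3, 0.6, 6.7]
gripper_width: -0.0002
```

The stop is reached: force is rising and the movement is less than commanded. I'll go on to about 11 N.

>>> drive_tool(offset=[[0,0,0.5],[0,0,0.5],[0,0,0]], roll=[0,0,0])

```text
t: 30.28
tool_pos: [0.5801, -0.1965, 0.1459]
ee_rot: [2.891, 1.227, 0.001]
ft_force: [-0.9, 0.6, 8.6]
gripper_width: -0.0003
```

>>> drive_tool(offset=[[0,0,0.5],[0,0,0.4],[0,0,0]], roll=[0,0,0])

```text
t: 30.53
tool_pos: [0.5803, -0.1966, 0.1455]
ee_rot: [2.891, 1.226, 0.002]
ft_force: [-0.7, 1.0, 11.1]
gripper_width: 0.0002
```

>>> drive_tool(offset=[[0,0,0],[0,0,0],[0,0,0],[0,0,0],[0,0,0]], roll=[0,0,0,0,0])

```text
t: 30.95
tool_pos: [0.5803, -0.1966, 0.1456]
ee_rot: [2.891, 1.226, 0.002]
ft_force: [-2.2, 1.5, 9.9]
gripper_width: 0.0003
```

>>> drive_tool(offset=[[0,0,0.3],[0,0,0],[0,0,0],[0,0,0],[0,0,0]], roll=[0,0,0,0,0])

```text
t: 31.37
tool_pos: [0.5803, -0.1966, 0.1455]
ee_rot: [2.891, 1.226, 0.002]
ft_force: [-2.4, 0.6, 11.1]
gripper_width: 0.0001
```

>>> drive_tool(offset=[[0,0,0],[0,0,0],[0,0,0],[0,0,0],[0,0,0]], roll=[0,0,0,0,0])

```text
t: 31.78
tool_pos: [0.5803, -0.1966, 0.1455]
ee_rot: [2.891, 1.227, 0.002]
ft_force: [-2.0, 0.8, 10.9]
gripper_width: 0.0001
```

>>> drive_tool(offset=[[0,0,0],[0,0,0],[0,0,0],[0,0,0],[0,0,0]], roll=[0,0,0,0,0])

```text
t: 32.2
tool_pos: [0.5803, -0.1966, 0.1455]
ee_rot: [2.891, 1.226, 0.002]
ft_force: [-1.7, 0.9, 11.0]
gripper_width: 0.0002
```

>>> drive_tool(offset=[[0,0,-1],[0,0,-1],[0,0,-2],[0,0,-4],[0,0,-8]], roll=[0,0,0,0,0])

```text
t: 32.62
tool_pos: [0.578, -0.1957, 0.1576]
ee_rot: [-2.889, -1.226, 0.005]
ft_force: [0.0, 0.2, -0.4]
gripper_width: -0.0
```

>>> drive_tool(offset=[[0,0,-15],[0,0,-25],[0,0,-25],[0,0,-15],[0,0,0]], roll=[0,0,0,0,0])

```text
t: 33.03
tool_pos: [0.5819, -0.1972, 0.2443]
ee_rot: [2.888, 1.225, 0.008]
ft_force: [0.2, -0.3, 1.2]
gripper_width: -0.0001
```

>>> drive_tool(offset=[[0,0,0],[0,0,0],[0,0,0],[0,0,0],[0,0,0]], roll=[0,0,0,0,0])

```text
t: 33.45
tool_pos: [0.5789, -0.196, 0.2379]
ee_rot: [-2.89, -1.226, 0.003]
ft_force: [-0.6, -0.6, -0.0]
gripper_width: 0.0003
```

Final numeric check: how the seated funnel moved in the image, and that the bystanders are unmoved.

```bash
python3 - <<'E'
from h import *
A=ld('scene')['image'];s=np.array(snap('scene')['image']);S=ld('scene');s0=cv2.imread('pics/scene0.png')[:,:,::-1]
def m(I,J,x,y,w,h,r=10):
    M=cv2.matchTemplate(J[y-r:y+h+r,x-r:x+w+r],np.ascontiguousarray(I[y:y+h,x:x+w]),cv2.TM_CCOEFF_NORMED);_,v,_,l=cv2.minMaxLoc(M);return l[0]-r,l[1]-r,round(v,3)
print('rim left',m(A,s,249,124,16,20),'rim right',m(A,s,268,124,18,20),'bar',m(A,s,253,117,30,10))
p=proj(S,[[.58,-.196,.154],[.58,-.196,.140]]);print('expected',p[1]-p[0])
for n,b in dict(small=(138,260,38,48),carton=(148,202,22,34),charger=(242,260,18,24),sensor=(270,214,44,24)).items():print(n,m(s0,s,*b))
sign_off()
E
```

```text
rim left (-6, 4, 0.596) rim right (0, 4, 0.955) bar (0, 4, 0.654)
expected [-0.05964557  4.49937834]
small (0, 0, 1.0)
carton (0, 0, 1.0)
charger (0, 0, 0.999)
sensor (0, 0, 0.956)
the job is handed in; nothing more can be done
```

The larger funnel is seated in the stand's ring, and I pressed the ring onto its stop. I then moved away and handed the job in at about 33.5 s of the 58 s allowed. `sign_off` gave no verdict, so what follows is from my own measurements.

- **First grasp missed:** the jaws closed on nothing. I touched the shut fingers to the bare table and found the real tips sit 39 mm higher than the reported tool position. All later heights used that correction, and the second grasp held the bar.
- **Seating:** I lowered the funnel in small steps, eased off the side force, and released it with about 3 N on the ring. The last picture, taken after release, showed it upright and level.
- **Pressing:** contact came at the predicted height. The ring slid about 13 mm at 3–4 N above the wrist's zero, a little under the quoted 6 N. I reached the stop and held 10–11 N for over a second. The highest reading was 11.1 N.

**Last checks:**
- **Funnel:** between the release picture and the end, image matching gave a 4-pixel downward shift, against 4.5 expected. The right rim matched well (0.955). The bar (0.65) and left rim (0.60) matched poorly, and the left rim's sideways result (−6 px) disagreed, probably because the arm had left the background. I had no picture views left to look at the final state by eye.
- **Bystanders:** the small funnel, carton, charger and plug-in gadget showed no shift.
- **Arm:** clear of everything, with the wrist force back to about zero.

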